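# Hold a frosted glass cell in the light path

### The arm

A 6-joint arm with a two-finger parallel gripper is mounted at the origin on a cart in front of the work surface, level with it; the furniture and walls round the work are solid. World frame = base frame: x ahead of the robot, y to its left, z up, the work surface at z = 0. Lengths are in m, angles in rad, forces in N, time in s.
With the tool pointing down it reaches from about 0.35 to 0.85 m from the base axis. Payload 8.1 kg.
Tool frame: the origin (TCP) lies at the very end of the fingers, on their centre line; the grasp point (between the pads) lies 19 mm behind it; z points along the fingers, y is the line along which they close (so a half turn about z gives the same grasp; the last joint's range is limited). The gripper opens to 93 mm and grips with 3 to 60 N. Pads are 15 mm wide; open, the fingers measure 128 mm over their backs; the gripper's body (75 mm by 188 mm) begins 65 mm behind the grasp point.
Start: joints at [1.177, 0.13, 1.488, -0, 1.523, -0.085], TCP at [0.182, 0.572, 0.219] pointing down, gripper open.
Joint ranges: [-2.96, 2.96], [-0.89, 2.26], [0.02, 2.5], [-1.34, 4.48], [0, 2.73], [-2.66, 2.66]. Speed limits (rad/s): [2.39, 2.39, 2.79, 3.14, 3.14, 3.14].

### API

Orientations are given as a rotation vector (axis times angle).
In Python, from plant import monitor, eyes, ticket gives the robot as it stands.
- The arm moves only by the tool arm_command, never from a script. Its argument "deltas" is a list that holds one entry, the list of rows, each a list of 6 numbers: the shift along the world's x, y, z in cm, then the turn, a rotation vector about the world's x, y, z in degrees. In form: [[[tx, ty, tz, rx, ry, rz], ...]]. A call has 1 to 12 rows; each row shifts and turns the commanded pose from where the row before left it; what a row does not reach is not made up. A row lasts 1/12 s, in which the tool goes at most 41.7 mm and 7.16 degrees, less where a joint would pass 70% of its speed; a pose out of reach is approached as far as the arm can. A call is refused whole if a number of a shift passes 4.17 or a number of a turn 7.16, either way. A call with a gripper value outside its range is refused whole. "gripper" is the opening, from -1 (shut) to 1 (fully open), set as the call begins (left out, the last holds). The fingers move at their own pace and stop on an object; "squeeze" is the grip in N (left out, the last holds). Time passes only in rows, so rows that do not move let the fingers close. It gives the time, the measured TCP pose, the force, the opening and the grip force at its end, in the units of the state.
- monitor.read_state(): the state, without advancing time (a new reading comes with each control period).
- eyes.read_camera(name): name is "side" or "top"; returns the picture (480x640x3 uint8, blue, green, red); there is no depth.
- eyes.camera_model(name): a dict with "fx", "fy", "cx", "cy" (pixels), "rvec" (rotation vector, rad) and "tvec" (3), from world to camera coordinates, as OpenCV has them. Camera axes: x right, y down, z forward; pixel columns grow to the right and rows downward; lengths in m; the calibration is good to about 2 mm. A picture is of the moment at which its call begins. camera_model takes no time and is no camera call.
- ticket.close_job(): hands the job in; it is judged then, once.
The state is a dict: "t": time; "q": joint angles; "dq": joint speeds; "joint_torque": joint torques, N m; "tool_pos": TCP position; "orientation": TCP orientation; "force": force on the tool from outside, world axes, zero at the start; "wrist_torque": the same for the moment, N m; "opening": finger opening in m; "gripper_force": force on a finger pad.
Only numpy, scipy, OpenCV 4.12 (cv2) and the standard library are available. Lean on these libraries where they do the work, as an engineer would, in place of code of your own. Each camera call takes 0.05 s, during which the arm holds its last target. There are 200 camera calls.

### The job

Zero the photometer with nothing in its light path: press the spring plunger on its lamp housing fully down to its stop, and let it come all the way back up. Then take the longest of the three glass cells out of the rack, gripping it by its two broad frosted faces only and never touching its clear end windows with the fingers, and hold it upright in the gap of the photometer, centred on the line between the two short nose tubes with its clear windows facing the tubes. Finish while still holding it there, still and free of everything but the fingers, and leave the other two cells and the other things on the bench where they are.

Things in the scene. Friction and masses are not known exactly. Their poses are not given: they have to be found in the camera images.
- photometer: fixed light meter: grey base 90 (x) x 220 (y) x 12 mm, origin at the centre of its underside on the bench; white lamp housing (60 x 50 mm, top at z 78, cooling slots, plunger on top) at y +80, white detector housing (52 x 50, top at z 74) at y -80. Dark nose tubes, 22 mm diameter, 10 mm long, face each other at z 50, y +45 and -45. The beam runs along y. It may stand left or right of the rack
- beam_mid (a point): middle of the light path, in the photometer's frame at x 0, y 0, z 50 mm; axes as the photometer (y along the beam, z up)
- plunger_top (a point): centre of the top of the steel plunger head, a disc 24 mm in diameter and 6 mm thick; with the plunger up it is 104 mm above the bench, at x 0, y +80 mm in the photometer's frame. It moves with the plunger
- plunger (a joint): travel of the spring plunger straight down: 0 up, 0.010 m at its stop. The spring pushes back with about 2 N at the start and 5 N at the stop, then the stop is rigid; it returns up by itself when released
- rack: fixed grey block 75 (x) x 164 (y) x 16 mm, origin at the centre of its underside, with three slots open at the top, 48 (x) x 19 (y) mm, 12 mm deep, at y -52, 0 and +52 mm. One cell stands upright in each, in any order, x and y axes along the rack's own, 38 mm out of the rack's top
- long_cell: the longest of three sealed glass cells: 45 (x) x 16 (y) x 50 mm, 60 g, two white round stoppers (9 mm diameter, 6 mm tall) on top. Origin at the centre of its underside (4 mm above the bench in the rack), z up. The broad faces (45 x 50 mm, 16 mm apart along y) are frosted; the narrow end faces (along x) are clear windows. Light must pass along its x axis
- long_cell_mid (a point): centre of the long cell, 25 mm above its origin; axes as the cell
- long_cell_frost_a: frosted broad face at +y of the long cell; a separate named part of the long cell whose origin is the long cell's origin and axes are the same
- long_cell_frost_b: frosted broad face at -y of the long cell; a separate named part of the long cell whose origin is the long cell's origin and axes are the same
- long_cell_window_a: clear end window at +x of the long cell, set back 2.5 mm from the planes of the broad faces; a separate named part of the long cell whose origin is the long cell's origin and axes are the same
- long_cell_window_b: clear end window at -x of the long cell, set back 2.5 mm from the planes of the broad faces; a separate named part of the long cell whose origin is the long cell's origin and axes are the same
- medium_cell: cell of the same make, 28 (x) x 16 (y) x 50 mm with one stopper; origin at the centre of its underside; stays in the rack
- short_cell: cell of the same make, 16 x 16 x 50 mm with one stopper; origin at the centre of its underside; stays in the rack
- beaker_50: small glass beaker, 44 mm wide, 58 mm high; origin at the centre of its underside; bystander
- petri_dish: small open glass dish, 50 mm wide, 14 mm high; origin at the centre of its underside; bystander
- cork: brown cork stopper, 22 mm wide, 26 mm high; origin at the centre of its underside; bystander
- dropper_bottle: small brown dropper bottle, 36 mm wide, 85 mm high; origin at the centre of its underside; bystander
Things that resemble listed ones, but are neither listed nor needed, are in the scene too. Leave any orange or purple look-alike of the long_cell alone.

How it is judged:
On the way, in this order (a step that is already met when the one before it is completed fails the run):
1. the plunger is pressed to its stop while the long cell is still away from the light path (value of joint plunger above 0.0088 m and horizontal distance between long_cell_mid and beam_mid above 0.08 m), for 0.1 s.
2. the plunger has come back up, the light path still empty (value of joint plunger below 0.0012 m and horizontal distance between long_cell_mid and beam_mid above 0.08 m), for 0.1 s.
At the end, for the whole second after the job is handed in: Fingers press both frosted faces (over 1 N), no window; cell centre within 5 mm across the beam, 12 mm along it, -10 to +12 mm in height; aligned and upright within 0.15 rad, still, not touching the photometer; plunger up; other cells within 20 mm, bystanders 30 mm of their start (x of long_cell_mid in the frame of beam_mid between -0.005 and 0.005 m and y of long_cell_mid in the frame of beam_mid between -0.012 and 0.012 m and z of long_cell_mid in the frame of beam_mid between -0.01 and 0.012 m and angle between the x axis of long_cell and the y axis of photometer, either way round below 0.15 rad and angle between long_cell's own z axis and vertical below 0.15 rad and linear speed of long_cell below 0.03 m/s and contact force between the fingers and long_cell_frost_a above 1 N and contact force between the fingers and long_cell_frost_b above 1 N and contact force between the fingers and long_cell_window_a below 0.3 N and contact force between the fingers and long_cell_window_b below 0.3 N and contact force between long_cell and photometer below 0.1 N and value of joint plunger below 0.0015 m and distance of each of beaker_50, petri_dish, cork, dropper_bottle from where it was at the start of the episode below 0.03 m and distance of each of medium_cell, short_cell from where it was at the start of the episode below 0.02 m); the arm keeps its last pose, push and grip.
It fails at once if a finger touches a clear window of the long cell (contact force between the fingers and long_cell_window_a above 0.5 N or contact force between the fingers and long_cell_window_b above 0.5 N).
It fails at once if another cell is moved or taken out (distance of any of medium_cell, short_cell from where it was at the start of the episode above 0.02 m).
It fails at once if a bystander is pushed away or knocked over (distance of any of beaker_50, petri_dish, cork, dropper_bottle from where it was at the start of the episode above 0.03 m or angle between any of beaker_50, petri_dish, cork, dropper_bottle's own z axis and vertical above 0.5 rad).
It also fails if it takes over 51 s, if anything falls off the work surface, if the arm or the gripper's body presses on something with over 40 N, if the wrist force passes 120 N, or if a joint passes its speed limit or range.

## Working session

There is one attempt and no reset: what is moved stays moved. The work goes in short steps, Python scripts to look and compute and a tool call to move; the robot and the scene stay as the last step left them, time stands still between calls to the robot, and variables do not carry over. Pictures are saved under pics/ and viewed, at most 10 in all, crops included, and the job is handed in when it is done.

Besides the shell and the picture viewer there is one more tool, called after "Call:" as a command line: name --argument value ..., lists and objects as JSON in quotes. arm_command: Moves the arm, as the interface text tells. Its arguments: {"type":"object","properties":{"deltas":{"type":"array"},"gripper":{"type":"number"},"squeeze":{"type":"number"}},"required":["deltas"]}

```bash
mkdir -p pics; ls
python3 - <<'E'
from plant import monitor, eyes
import cv2
for n in("top","side"):
    cv2.imwrite(f"pics/{n}0.png",eyes.read_camera(n)); print(n,eyes.camera_model(n))
s=monitor.read_state();print(s)
E
```

```text
pics
top {'fx': 484.28850636982685, 'fy': 484.28850636982685, 'cx': 310.57991219411, 'cy': 243.65571541193768, 'rvec': array([ 2.1824265 , -2.15986709,  0.11356706]), 'tvec': array([0.07752828, 0.49301683, 1.08045784])}
side {'fx': 459.3833162118386, 'fy': 459.3833162118386, 'cx': 322.9938214216259, 'cy': 236.89971536442337, 'rvec': array([ 2.00272879, -0.11286396,  0.09514685]), 'tvec': array([-0.47346138,  0.11607396,  0.89361812])}
{'t': 0.1, 'q': array([ 1.17657555e+00,  1.31108511e-01,  1.48917100e+00, -2.11222147e-05,
        1.52303122e+00, -8.53736262e-02]), 'dq': array([ 0.00177896,  0.00013931, -0.00346091, -0.00024431,  0.00132781,
        0.00025117]), 'joint_torque': array([ 1.22644869e-03, -5.61334813e+01, -4.93099558e+01,  7.70326937e-02,
        2.90228915e-02, -1.14883519e-04]), 'tool_pos': array([0.1821435 , 0.57112937, 0.21767837]), 'orientation': array([-4.83148754e-01, -3.10382503e+00,  2.62907269e-03]), 'force': array([ 0.4079783 , -0.36962502, -0.36996283]), 'wrist_torque': array([-0.02774678, -0.03812203, -0.03556608]), 'gripper_force': 0.0, 'opening': 0.09305520058319412}
```

View pics/top0.png

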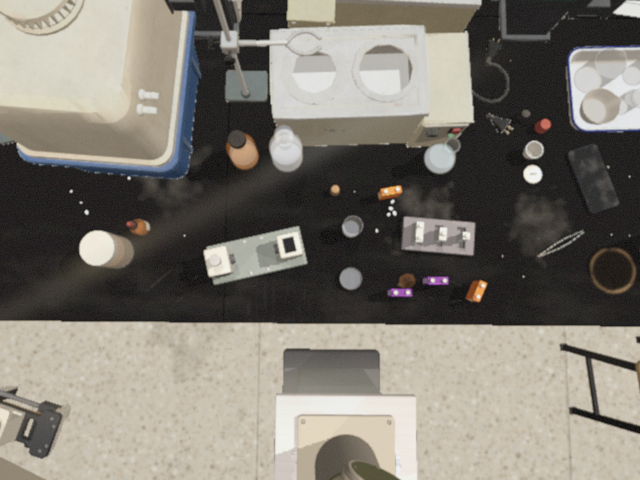

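View pics/side0.png

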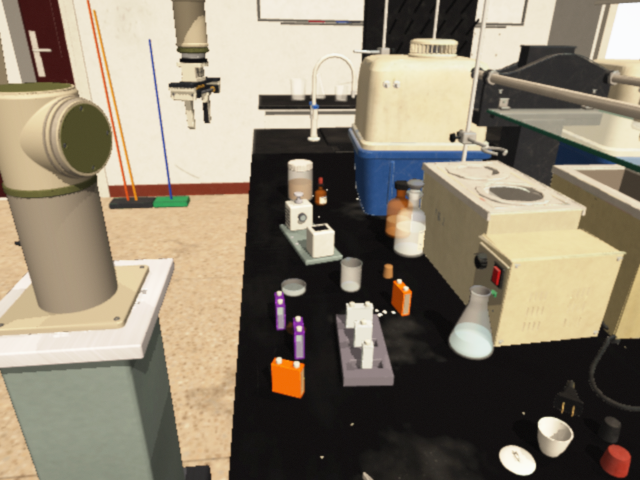

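Candidates for the long cell:
- White cells in the rack: top view (420,232), (442,234) and (466,237).
- Orange look-alikes: (390,192) and (477,291).
- Purple look-alikes: (400,293) and (436,281).

The description points to the two-stoppered white cell at (420,232). Next I check it in a close crop.

```bash
cat > h.py <<'E'
import cv2, numpy as np
from plant import monitor, eyes
def cam(n):
    m=eyes.camera_model(n); K=np.array([[m['fx'],0,m['cx']],[0,m['fy'],m['cy']],[0,0,1]])
    return K,cv2.Rodrigues(m['rvec'])[0],m['tvec']
def ray(n,p,z):
    K,R,t=cam(n); o=-R.T@t; p=np.atleast_2d(p).astype(float)
    d=(R.T@np.linalg.inv(K)@np.c_[p,np.ones(len(p))].T).T
    return o+d*((z-o[2])/d[:,2])[:,None]
def proj(n,P):
    K,R,t=cam(n); return cv2.projectPoints(np.atleast_2d(P).astype(float),cv2.Rodrigues(R)[0],t,K,None)[0][:,0]
E
python3 - <<'E'
from h import *
a=cv2.imread('pics/top0.png'); h=cv2.cvtColor(a,cv2.COLOR_BGR2HSV)
for p in [(250,245),(260,270),(410,225),(430,250),(470,225),(453,248),(420,228),(330,300)]: print(p,h[p[1],p[0]])
print(ray('top',[(255,258),(438,236),(420,232)],0.016))
c1=cv2.resize(a[220:292,198:312],None,fx=5,fy=5,interpolation=cv2.INTER_CUBIC)
c2=cv2.resize(a[210:260,395:480],None,fx=4,fy=4,interpolation=cv2.INTER_CUBIC)
o=np.zeros((c1.shape[0]+c2.shape[0],570,3),np.uint8);o[:360]=c1;o[360:,:340]=c2
cv2.imwrite('pics/crop1.png',o)
E
```

```text
(250, 245) [ 35  16 177]
(260, 270) [ 33  15 186]
(410, 225) [  3  18 142]
(430, 250) [  6  15 169]
(470, 225) [ 11  20 175]
(453, 248) [  6  14 176]
(420, 228) [ 24  16 228]
(330, 300) [ 3 52 44]
[[ 0.45867436  0.20969151  0.016     ]
 [ 0.51393512 -0.21107979  0.016     ]
 [ 0.52278868 -0.16964427  0.016     ]]
```

View pics/crop1.png

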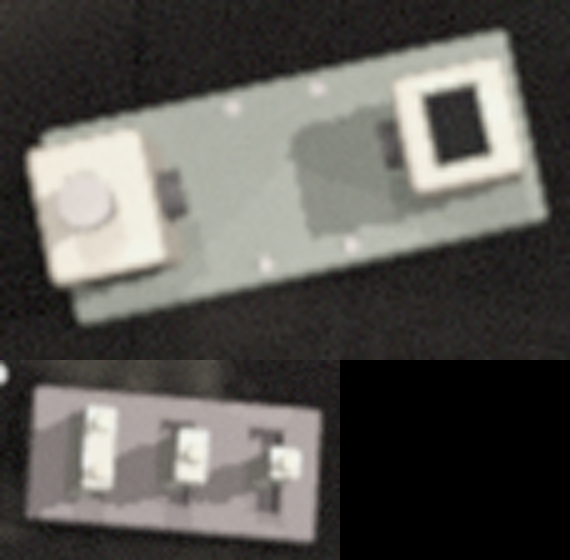

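The crop shows the two-stoppered white cell at top-image pixel (419.5,231.8); it is clearly the longest in the rack, in the left slot. The lamp housing with its plunger is at (215,260) and the detector is at (290,245).

```bash
cat > m.py <<'E'
from h import *
a=cv2.imread('pics/top0.png'); hsv=cv2.cvtColor(a,cv2.COLOR_BGR2HSV); g=hsv[...,2]
K,R,t=cam('top');print('cam',-R.T@t)
def cnt(x0,y0,x1,y1,th=100):
    m=np.zeros_like(g);m[y0:y1,x0:x1]=(g[y0:y1,x0:x1]>th)*255
    m=cv2.morphologyEx(m,cv2.MORPH_OPEN,np.ones((3,3)))
    return max(cv2.findContours(m,cv2.RETR_EXTERNAL,cv2.CHAIN_APPROX_NONE)[0],key=cv2.contourArea)[:,0].astype(float)
c=cnt(198,220,312,292)
W=ray('top',c,0.012)[:,:2]
def fit(sel):
    v=cv2.fitLine(W[sel].astype(np.float32),cv2.DIST_HUBER,0,.001,.001).ravel();return v[2:],v[:2]
x,y=c.T
up=np.array([0,0]);ln=lambda p,q:np.abs((c-p)@(np.array([-(q[1]-p[1]),q[0]-p[0]])/np.hypot(*(np.subtract(q,p)))))
def near(p,q):
    p=np.array(p,float);q=np.array(q,float);d=(q-p)/np.linalg.norm(q-p);s=(c-p)@d
    return (ln(p,q)<2)&(s>3)&(s<np.linalg.norm(q-p)-3)
A=fit(near((215,244),(299,226)));B=fit(near((216,284.5),(307,263)));C=fit(near((299,226),(307,263)))
for L in(A,B,C):print(L)
for L in (A,B): L[1][:]*=np.sign(L[1][1])
d=(A[1]+B[1]);d/=np.linalg.norm(d);n=np.array([d[1],-d[0]]) # d=photometer +y, n=+x
print('width',(A[0]-B[0])@n, 'angle deg of y axis from world y',np.degrees(np.arctan2(-d[0],d[1])))
mid=(A[0]+B[0])/2; off=((A[0]@n)+(B[0]@n))/2
cen=n*off+d*((C[0]@d)+.110);print('cen',cen)
print('plunger pred',cen+.08*d,'from disc',ray('top',(215,260),.104))
q=cnt(207,245,224,270,0)
# disc and housings cross-check
print('det top', ray('top',(290,245.5),.074), 'pred',cen-.08*d)
c2=cnt(395,210,480,260)
W=ray('top',c2,0.016)[:,:2]*1000
r=cv2.minAreaRect(W.astype(np.float32));print('rack',r)
# cell tops
m=np.zeros_like(g);m[210:260,400:475]=(g[210:260,400:475]>205)*255
for k in cv2.findContours(m,cv2.RETR_EXTERNAL,cv2.CHAIN_APPROX_NONE)[0]:
    if cv2.contourArea(k)<15: continue
    print('cell',cv2.minAreaRect((ray('top',k[:,0].astype(float),.054)[:,:2]*1000).astype(np.float32)),k[:,0].mean(0))
E
python3 m.py
```

```text
cam [0.38066855 0.08589622 1.124357  ]
(array([0.50962836, 0.2167192 ], dtype=float32), array([ 0.23640539, -0.97165453], dtype=float32))
(array([0.42362007, 0.19438753], dtype=float32), array([ 0.23236042, -0.9726297 ], dtype=float32))
(array([0.49021092, 0.10045129], dtype=float32), array([0.9723595 , 0.23348881], dtype=float32))
width 0.08884663 angle deg of y axis from world y 13.555281
cen [0.4660858  0.20778666]
plunger pred [0.44733512 0.2855582 ] from disc [[0.44737192 0.28408206 0.104     ]]
det top [[0.48267848 0.12758812 0.074     ]] pred [0.48483646 0.13001513]
rack ((515.5126953125, -211.32858276367188), (166.36203002929688, 78.28594970703125), 85.79998016357422)
cell ((511.3031005859375, -263.3752136230469), (13.386519432067871, 15.712997436523438), 88.76286315917969) [466.         235.34615385]
cell ((516.1917724609375, -211.05499267578125), (15.600085258483887, 27.21096420288086), 88.9663314819336) [442.91666667 233.41666667]
cell ((520.0914916992188, -159.7935333251953), (15.619038581848145, 45.000667572021484), 89.24124908447266) [419.60377358 231.32075472]
```

Call:
arm_command --deltas '[[[2.65,-2.86,0,0,0,1.32],[2.65,-2.86,0,0,0,1.32],[2.65,-2.86,0,0,0,1.32],[2.65,-2.86,0,0,0,1.32],[2.65,-2.86,0,0,0,1.32],[2.65,-2.86,0,0,0,1.32],[2.65,-2.86,0,0,0,1.32],[2.65,-2.86,0,0,0,1.32],[2.65,-2.86,0,0,0,1.32],[2.65,-2.86,0,0,0,1.32],[0,0,-3,0,0,0],[0,0,-3,0,0,0]]]' --gripper -1 --squeeze 20

```text
t: 1.1
tool_pos: [0.4504, 0.2842, 0.1598]
orientation: [0.129, 3.135, 0.003]
force: [0.8, 0.1, -0.9]
opening: 0.0177
gripper_force: 0.0
```

Call:
arm_command --deltas '[[[0,0,-1.5,0,0,0],[0,0,-1.5,0,0,0],[0,0,0,0,0,0],[0,0,0,0,0,0]]]'

```text
t: 1.43
tool_pos: [0.4464, 0.2851, 0.1276]
orientation: [-0.123, -3.137, 0.002]
force: [-0.5, -1.1, 1.0]
opening: 0.0005
gripper_force: 0.0
```

Call:
arm_command --deltas '[[[0,0,-1.0,0,0,0],[0,0,-1.0,0,0,0],[0,0,-0.5,0,0,0],[0,0,-0.5,0,0,0],[0,0,-0.3,0,0,0],[0,0,0,0,0,0],[0,0,0,0,0,0]]]'

```text
t: 2.02
tool_pos: [0.4474, 0.2858, 0.096]
orientation: [0.123, 3.139, 0.0]
force: [-1.9, -1.2, 5.2]
opening: 0.0002
gripper_force: 2.2
```

Call:
arm_command --deltas '[[[0,0,-0.1,0,0,0],[0,0,-0.1,0,0,0],[0,0,-0.1,0,0,0],[0,0,0,0,0,0],[0,0,0,0,0,0]]]'

```text
t: 2.43
tool_pos: [0.4474, 0.2858, 0.0941]
orientation: [0.123, 3.139, 0.0]
force: [-7.2, -3.4, 16.1]
opening: 0.0003
gripper_force: 7.6
```

Call:
arm_command --deltas '[[[0,0,0,0,0,0],[0,0,0,0,0,0],[0,0,2,0,0,0],[0,0,2.5,0,0,0],[0,0,2,0,0,0],[0,0,0,0,0,0],[0,0,0,0,0,0]]]'

```text
t: 3.02
tool_pos: [0.4483, 0.2861, 0.1588]
orientation: [0.123, 3.136, 0.002]
force: [0.2, -0.7, 0.1]
opening: 0.0006
gripper_force: 0.0
```

Call:
arm_command --deltas '[[[0.6,-3.71,0,0,0,0],[0.6,-3.71,0,0,0,0],[0.6,-3.71,0,0,0,0],[0.6,-3.71,0,0,0,0],[0.6,-3.71,0,0,0,0],[0.6,-3.71,0,0,0,0],[0.6,-3.71,0,0,0,0],[0.6,-3.71,0,0,0,0],[0.6,-3.71,0,0,0,0],[0.6,-3.71,0,0,0,0],[0.6,-3.71,0,0,0,0],[0.6,-3.71,0,0,0,0]]]' --gripper -0.27

```text
t: 4.02
tool_pos: [0.5183, -0.1612, 0.1556]
orientation: [-0.123, -3.137, -0.001]
force: [0.4, 0.8, -0.4]
opening: 0.0341
gripper_force: 0.0
```

Call:
arm_command --deltas '[[[0,0,-2.5,0,0,0],[0,0,-2.5,0,0,0],[0,0,-2,0,0,0],[0,0,0,0,0,0],[0,0,0,0,0,0]]]'

```text
t: 4.43
tool_pos: [0.5172, -0.1588, 0.0851]
orientation: [-0.123, -3.134, -0.003]
force: [0.1, -0.7, 0.7]
opening: 0.0339
gripper_force: 0.0
```

Run:
```python
from h import *
a=eyes.read_camera('side');s=monitor.read_state();print(s['tool_pos'],s['opening'],s['orientation'])
cv2.imwrite('pics/side1.png',cv2.resize(a[220:400,270:470],None,fx=3,fy=3,interpolation=cv2.INTER_CUBIC))
b=eyes.read_camera('top');cv2.imwrite('pics/top1.png',b)
print(proj('side',[s['tool_pos'],(.520,-.1596,.054)]), proj('top',[(.4474,.2855,.104),(.52,-.1596,.054)]))
```

```text
[ 0.5187258  -0.15925727  0.08707834] 0.03371966468749405 [-1.22838577e-01 -3.13749001e+00 -8.95351108e-04]
[[359.88520981 287.09576928]
 [359.68809392 303.75417631]] [[214.32767712 259.97969047]
 [419.41310969 231.06624294]]
```

View pics/side1.png

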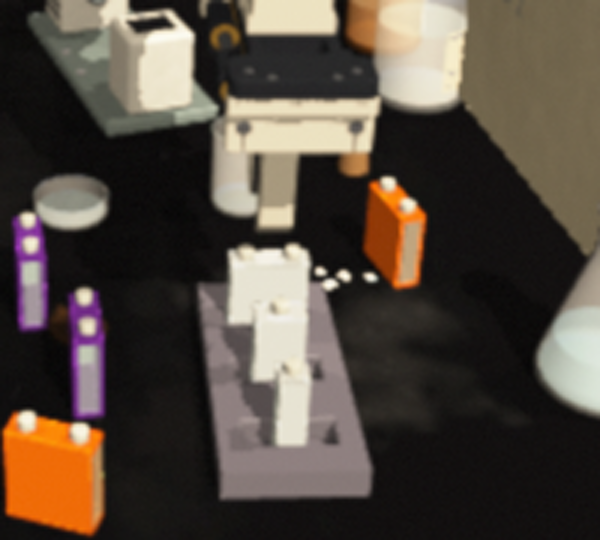

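The side crop shows the open fingers centred above the long cell, whose top middle is at side pixel about (360,304) where it was predicted. The other two cells are clear.

Call:
arm_command --deltas '[[[0.1,0,-2,0,0,0],[0,0,-1.5,0,0,0],[0,0,-1.5,0,0,0],[0,0,-1.0,0,0,0],[0,0,-0.4,0,0,0],[0,0,0,0,0,0],[0,0,0,0,0,0]]]'

```text
t: 5.12
tool_pos: [0.521, -0.1597, 0.0246]
orientation: [0.123, 3.138, -0.001]
force: [0.3, 0.1, -0.1]
opening: 0.0339
gripper_force: 0.0
```

Call:
arm_command --deltas '[[[0,0,0,0,0,0],[0,0,0,0,0,0],[0,0,0,0,0,0],[0,0,0,0,0,0],[0,0,0,0,0,0],[0,0,0,0,0,0]]]' --gripper -1 --squeeze 15

```text
t: 5.62
tool_pos: [0.5208, -0.1598, 0.0243]
orientation: [0.123, 3.138, -0.001]
force: [-1.2, 0.4, 5.1]
opening: 0.0158
gripper_force: 15.0
```

Call:
arm_command --deltas '[[[0,0,1,0,0,0],[0,0,1.5,0,0,0],[0,0,2,0,0,0],[0,0,2.5,0,0,0],[0,0,2.5,0,0,0],[0,0,2,0,0,0],[0,0,1.5,0,0,0],[0,0,0.5,0,0,0],[0,0,0,0,0,0]]]'

```text
t: 6.37
tool_pos: [0.5212, -0.1599, 0.1605]
orientation: [0.123, 3.136, -0.002]
force: [0.2, -0.6, 0.1]
opening: 0.0158
gripper_force: 15.0
```

Call:
arm_command --deltas '[[[-0.3,2.0,0,0,0,-4],[-0.4,2.5,0,0,0,-5],[-0.4,2.5,0,0,0,-5],[-0.4,2.5,0,0,0,-5],[-0.4,2.5,0,0,0,-5],[-0.4,2.5,0,0,0,-5],[-0.4,2.5,0,0,0,-5],[-0.4,2.5,0,0,0,-5],[-0.4,2.5,0,0,0,-5],[-0.4,2.5,0,0,0,-5],[-0.4,2.5,0,0,0,-5],[-0.4,2.5,0,0,0,-5]]]'

```text
t: 7.37
tool_pos: [0.4718, 0.1364, 0.1568]
orientation: [-1.658, -2.666, 0.003]
force: [-0.3, -0.3, -0.1]
opening: 0.0161
gripper_force: 15.0
```

Call:
arm_command --deltas '[[[-0.4,2.5,0,0,0,-5],[-0.3,2.5,0,0,0,-5],[-0.2,2.5,0,0,0,-3],[-0.1,1.8,0,0,0,0],[0,0,0,0,0,0],[0,0,0,0,0,0],[0,0,0,0,0,0]]]'

```text
t: 7.95
tool_pos: [0.4627, 0.2276, 0.1574]
orientation: [-1.944, -2.467, 0.003]
force: [-0.5, -0.0, -0.3]
opening: 0.0161
gripper_force: 15.0
```

Run:
```python
from h import *
a=eyes.read_camera('side');s=monitor.read_state();print(s['tool_pos'],s['opening'],s['orientation'],s['gripper_force'])
cv2.imwrite('pics/side2.png',cv2.resize(a[140:280,250:400],None,fx=4,fy=4,interpolation=cv2.INTER_CUBIC))
b=eyes.read_camera('top');cv2.imwrite('pics/top2.png',b)
print(proj('side',[s['tool_pos']]))
```

```text
[0.46293962 0.22738659 0.15771161] 0.01536789487227028 [-1.94483549 -2.46654066  0.00261639] 14.999867677688599
[[306.3337643  177.98173618]]
```

View pics/side2.png

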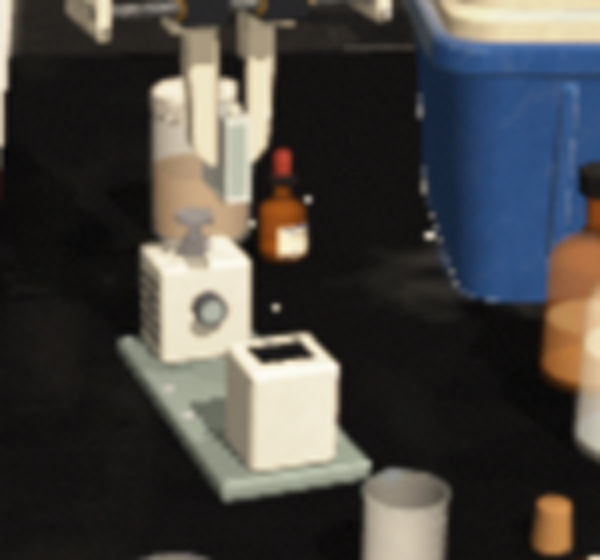

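The side crop shows the cell upright between the fingers, the plunger up at crop (195,215), and the cell still about 2 cm too far toward the lamp. I refine the photometer's line from the bright housing tops.

Run:
```python
from h import *
d=np.array([-.2344,.9721]);n=np.array([d[1],-d[0]]);cen=np.array([.4661,.2078])
a=cv2.imread('pics/top0.png').astype(np.uint8);g=a[...,0]; r=a[...,2]
for nm,(x0,y0,x1,y1),z in(('det',(276,230,304,260),.074),('lamp',(200,242,236,280),.078)):
  for th in (205,215,225):
    m=((r[y0:y1,x0:x1]>th)*255).astype(np.uint8)
    k=max(cv2.findContours(m,cv2.RETR_EXTERNAL,cv2.CHAIN_APPROX_NONE)[0],key=cv2.contourArea)[:,0]+[x0,y0]
    q=cv2.minAreaRect((ray('top',k.astype(float),z)[:,:2]*1000).astype(np.float32))
    e=np.array(q[0])/1000-cen;print(nm,th,q,'across',e@n,'along',e@d)
```

```text
det 205 ((485.3505859375, 129.41781616210938), (49.93633270263672, 47.680030822753906), 13.244281768798828) across 0.000340710698242192 along -0.08070765825256349
det 215 ((485.3779296875, 129.28955078125), (49.44786071777344, 46.55891799926758), 13.417075157165527) across 0.0003372261523437233 along -0.08083875440429687
det 225 ((485.0524597167969, 129.27264404296875), (47.86051559448242, 45.907772064208984), 14.671310424804688) across 1.687385437011673e-05 along -0.08077889928344727
lamp 205 ((448.0091247558594, 284.6614685058594), (58.04237747192383, 48.02317810058594), 13.249680519104004) across 0.00043018839294430353 along 0.07895753469177245
lamp 215 ((447.9994812011719, 284.4992370605469), (57.61149978637695, 46.7100715637207), 14.266631126403809) across 0.00038278684265136343 along 0.0788020899530029
lamp 225 ((447.74151611328125, 284.5693054199219), (55.74481964111328, 45.911476135253906), 13.632030487060547) across 0.0001484430041503459 along 0.07893067042175292
```

Call:
arm_command --deltas '[[[0.15,-1.0,0,0,0,0],[0.15,-0.95,0,0,0,0],[0,0,-1,0,0,0],[0,0,-2,0,0,0],[0,0,-1,0,0,0],[0,0,0,0,0,0],[0,0,0,0,0,0]]]'

```text
t: 8.63
tool_pos: [0.4655, 0.2084, 0.1176]
orientation: [-1.944, -2.466, 0.003]
force: [0.3, -0.7, -1.4]
opening: 0.0162
gripper_force: 15.0
```

Call:
arm_command --deltas '[[[0,0,-1,0,0,0],[0,0,-1.5,0,0,0],[0,0,-1.5,0,0,0],[0,0,-1.5,0,0,0],[0,0,-1,0,0,0],[0,0,-0.5,0,0,0],[0,0,0,0,0,0],[0,0,0,0,0,0],[0,0,0,0,0,0],[0,0,0,0,0,0]]]'

```text
t: 9.47
tool_pos: [0.4672, 0.2092, 0.0498]
orientation: [1.944, 2.466, 0.002]
force: [-0.6, 0.8, 0.7]
opening: 0.0159
gripper_force: 15.0
```

Run:
```python
from h import *
a=eyes.read_camera('side');S=[]
for i in range(5): eyes.read_camera('side');s=monitor.read_state();S.append(s['tool_pos'])
print(np.mean(S,0),s['opening'],s['orientation'],s['gripper_force'],s['force'])
cv2.imwrite('pics/side3.png',cv2.resize(a[160:280,260:370],None,fx=5,fy=5,interpolation=cv2.INTER_CUBIC))
```

```text
[0.46670361 0.20906105 0.04917047] 0.01596597093316296 [1.94466090e+00 2.46708578e+00 5.99530593e-04] 14.99994546175003 [-0.49354834  0.48523601 -1.30842555]
```

View pics/side3.png

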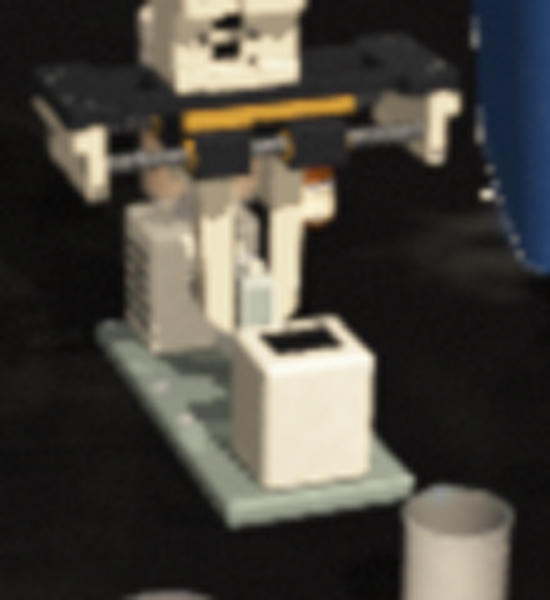

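The crop shows the cell upright between the fingers in the gap, its near window edge at crop (257,290), clear of the detector nose. I lower it 3 mm, check its height in the side picture and hand in.

Call:
arm_command --deltas '[[[0,0,-0.3,0,0,0],[0,0,0,0,0,0],[0,0,0,0,0,0],[0,0,0,0,0,0],[0,0,0,0,0,0],[0,0,0,0,0,0]]]'

```text
t: 10.27
tool_pos: [0.4663, 0.209, 0.0456]
orientation: [1.945, 2.467, 0.0]
force: [0.8, 0.0, -0.5]
opening: 0.0158
gripper_force: 15.0
```

Run:
```python
from h import *
p=np.array([.4667,.2091,.0537]);d=np.array([-.2344,.9721,0])
print('pred near top edge in side3 crop',(proj('side',[p-d*.0225+[0,0,.025]])-[260,160])*5)
s=monitor.read_state();print(s['tool_pos'],s['gripper_force'],s['force'],s['dq'])
```

```text
pred near top edge in side3 crop [[258.20855573 276.11649551]]
[0.4663383  0.20895957 0.04564368] 15.000053644180298 [ 0.7587949   0.02300063 -0.50962644] [-0.00029762  0.0006598   0.00202187  0.00077974 -0.0011076   0.00096593]
```

The predicted near top edge at crop (258,276) matches the picture, at about (257,275), so the cell has not slipped.

```bash
python3 -c "
from plant import ticket
print(ticket.close_job())"
```

```text
the job is handed in; nothing more can be done
None
```

I zeroed the photometer with the light path empty, then handed the job in with the long cell held upright and centred in its gap by the frosted faces; the hand-in returned no verdict.

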